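Load a casting flask on its side in the casting arm

TASK

Load the blue-banded casting flask into the casting arm: first draw the crucible carriage fully back by its black post, then lay the flask gently on its side in the V cradle with its funnel mouth facing the crucible, and let go of it. Then slide the carriage up until the crucible's nozzle meets the mouth and the flask sits against the rear stop of the cradle. Leave everything else on the bench standing where it is.

Things in the scene. Friction and masses are not known exactly. Their poses are not given: they have to be found in the camera images.
- machine: Casting arm on a fixed stand, 350 x 110 mm. Along its y (mm): brass counterweights -140 to -108, 92 high; blue hub at -68, 48 across, 79 high; rear stop plate, 44 wide, face at -31, 95 high; V cradle at 0; crucible carriage beyond +31. Bed 70 wide, top 49 above bench. Origin on the bench under the cradle's middle; y along the arm towards the crucible, z up.
- cradle (a point): Where the middle of a flask that is home (against the rear stop) lies: on the cradle's axis, 85 mm above the bench. Axes as the machine. The cradle is two steel V saddles, 8 mm thick, at y = -20 and +20 mm, sides at 45 degrees, upper edges 25 mm either side of the axis and 12 mm below it; the bed lies 36 mm below the axis.
- carriage (a joint): Travel of the crucible carriage in m: 0 is fully back (nozzle 106 mm from the cradle's middle), growing as it slides towards the cradle; 0.075 is where the nozzle meets the mouth of a flask that is home; the track ends at 0.09. Light friction, stays where left.
- carriage_grip (a point): Grip point on the carriage's upright black post with red top (16 mm diameter, from 100 to 145 mm above the bench): on its axis, 124 mm above the bench, 50 mm behind the nozzle tip. The carriage is 60 mm wide, 64 mm long, a blue base with a white ceramic crucible, up to 100 mm high. Axes as the machine.
- nozzle (a point): Tip of the crucible's white nozzle (30 mm diameter), on the cradle's axis, 85 mm above the bench; faces the cradle.
- flask: The casting flask to load: steel cylinder with a BLUE band round its middle and a blue rim round its mouth, 48 mm diameter, 62 mm long, about 0.3 kg, standing upright on the bench at the start. Origin at the centre of its plain end (below at the start); z along its axis towards the mouth.
- flask_center (a point): Middle of the blue-banded flask, 31 mm from either end.
- flask_mouth (a point): Centre of the flask's funnel mouth: the pink end face with a dark funnel, on top at the start.
- red_flask: Bystander: a like flask with a RED band, 48 mm diameter, 62 mm tall, upright. Origin under its centre.
- spray_can: Bystander: grey and silver spray can, 52 mm diameter, 150 mm tall. Origin under its centre.
- wax_jar: Bystander: amber glass jar with white lid, 60 mm diameter, 60 mm tall. Origin under its centre.
- liquid_bottle: Bystander: white bottle with blue cap behind the casting arm, 62 mm diameter, 160 mm tall. Origin under its centre.
- mug: Bystander: blue mug, 76 mm diameter, 85 mm tall, handle to its +y. Origin under its centre.
- plaster_model: Bystander: dental model, 70 x 65 mm, 39 mm tall. Origin under its centre.
- articulator: Bystander: black and blue dental articulator, about 125 x 90 mm, 140 mm tall. Origin under its centre.
Mind the look-alikes: they are no part of the job. Leave any green look-alike of the flask alone.

How it is judged (in metres and radians):
On the way, in this order (a step that is already met when the one before it is completed fails the run):
1. the carriage is drawn fully back (within 8 mm of the end of its track) (value of joint carriage below 0.008 m), for 0.1 s.
2. the blue flask lies at rest in the cradle, mouth towards the crucible, let go (x of flask_center in the frame of cradle between -0.005 and 0.005 m and z of flask_center in the frame of cradle between -0.005 and 0.005 m and angle between the z axis of flask and the y axis of machine, either way round below 0.12 rad and y of flask_mouth in the frame of cradle above 0.02 m and linear speed of flask below 0.02 m/s and contact force between the fingers and flask below 0.1 N), for 0.2 s.
3. the carriage is slid up: nozzle at the mouth, flask against the rear stop (y of flask_center in the frame of cradle between -0.004 and 0.004 m and distance between nozzle and flask_mouth below 0.006 m and x of flask_center in the frame of cradle between -0.005 and 0.005 m and z of flask_center in the frame of cradle between -0.005 and 0.005 m and angle between the z axis of flask and the y axis of machine, either way round below 0.12 rad and y of flask_mouth in the frame of cradle above 0.02 m), for 0.2 s.
At the end, for the whole second after the job is handed in: The blue flask lies at rest and released in the cradle, mouth to the crucible: axis within 0.12 rad of the arm's, middle within 5 mm of the cradle's axis sideways and in height and 4 mm of home along it; nozzle within 6 mm of the mouth's centre; carriage still (all of step 3 and linear speed of flask below 0.02 m/s and contact force between the fingers and flask below 0.1 N and velocity of joint carriage between -0.01 and 0.01 m/s); the robot touches nothing.
It fails at once if a bystander is shifted more than 30 mm (distance of any of red_flask, spray_can, wax_jar, liquid_bottle, mug, plaster_model, articulator from where it was at the start of the episode above 0.03 m).
It fails at once if a bystander is tipped over (angle between any of red_flask, spray_can, wax_jar, liquid_bottle, mug, plaster_model, articulator's own z axis and vertical above 0.4 rad).
It fails at once if the flask is banged into or rammed against the casting arm (over 45 N) (contact force between flask and machine above 45 N).
It also fails if it takes over 70 s, if anything falls off the work surface, if the arm or the gripper's body presses on something with over 40 N, if the wrist force passes 120 N, or if a joint passes its speed limit or range.

ROBOT

A 6-joint arm with a two-finger parallel gripper is mounted at the origin on the work surface. World frame = base frame: x ahead of the robot, y to its left, z up, the work surface at z = 0. Lengths are in mm, angles in rad, forces in N, time in s.
With the tool pointing down it reaches from about 300 to 750 mm from the base axis. Payload 8.5 kg.
Tool frame: the origin (TCP) lies on the centre line of the jaws, within the pads' length; the fingertips stand 17 mm ahead of it and the grasp point (between the pads) lies 2 mm behind it; z points along the fingers, y is the line along which they close (so a half turn about z gives the same grasp; the last joint's range is limited). The gripper opens to 88 mm and grips with 3 to 60 N. Pads are 18 mm wide; open, the fingers measure 123 mm over their backs; the gripper's body (75 mm by 187 mm) begins 45 mm behind the grasp point.
Start: joints at [1.031, 0.381, 1.297, -0, 1.464, -0.215], TCP at [175.506, 521.227, 231.148] pointing down, gripper open.
Joint ranges: [-3.11, 3.11], [-0.89, 2.33], [0.22, 2.48], [-1.42, 4.56], [0.17, 2.85], [-2.88, 2.88]. Speed limits (rad/s): [2.39, 2.39, 3.14, 3.14, 3.14, 3.14].

INTERFACE

Orientations are given as a 3x3 rotation matrix whose columns are the frame's x, y, z axes.
In Python, from workcell import robot gives the robot as it stands.
- The arm moves only by the shell command python3 -m handwheel 'ROWS'. ROWS is JSON, a list of rows, each an object of numbers: "dx", "dy", "dz": the shift along the tool's x, y, z in m; "ax", "ay", "az": the turn, a rotation vector about the tool's x, y, z in degrees; "gripper": the closure, from -1 (fully open) to 1 (shut). In form: [{"dx": .., "dy": .., "dz": .., "ax": .., "ay": .., "az": .., "gripper": ..}, ...]. A call has 1 to 10 rows; each row is the pose to reach, as a shift and turn from the pose commanded when the call began, along the tool's axes at that moment; what a row does not reach only later rows make up. A row lasts 1/8 s, in which the tool goes at most 62.5 mm and 10.7 degrees, less where a joint would pass 70% of its speed; a pose out of reach is approached as far as the arm can. A call with a gripper value outside its range is refused whole. The fingers move at their own pace and stop on an object; the grip force is fixed at half the most. Time passes only in rows, so rows that repeat a pose let the fingers close. It gives the time, the measured TCP pose, the force, the opening and the grip force at its end, in the units of the state.
- robot.get_obs(): the state, without advancing time (a new reading comes with each control period).
- robot.snapshot(name): name is "scene" or "top" or "wrist"; returns a dict with "pixels" (400x640x3 uint8, red, green, blue), "depth" (400x640 float32, mm along the optical axis (not along the pixel's ray), 0 where there is no reading), "intrinsics" (3x3 intrinsics, pixels), "R" (3x3) and "t" (3): a world point X has camera coordinates R X + t. Camera axes: x right, y down, z forward; pixel columns grow to the right and rows downward; lengths in mm; the calibration is good to about 2 mm. The wrist camera is an equidistant fisheye: a pixel r from the principal point sees the ray r / f radians off the axis. A picture is of the moment at which its call begins.
- robot.close_job(): hands the job in; it is judged then, once.
The state is a dict: "time": time; "q": joint angles; "joint_vel": joint speeds; "tau": joint torques, N m; "position": TCP position; "eef_rot": TCP orientation; "ft_force": force on the tool from outside, world axes, zero at the start; "ft_torque": the same for the moment, N m; "opening": finger opening in mm; "gripper_force": force on a finger pad.
Only numpy, scipy, OpenCV 4.12 (cv2) and the standard library are available. Lean on these libraries where they do the work, as an engineer would, in place of code of your own. Each camera call takes 0.05 s, during which the arm holds its last target. There are 200 camera calls.

## Working session

There is one attempt and no reset: what is moved stays moved. The work goes in short steps, Python scripts to look and compute and a shell command to move; the robot and the scene stay as the last step left them, time stands still between calls to the robot, and variables do not carry over. Pictures are saved under pics/ and viewed, at most 10 in all, crops included, and the job is handed in when it is done.

```bash
mkdir -p pics
cat > h.py <<'E'
import numpy as np, cv2
from workcell import robot
def save(n,f):
    s=robot.snapshot(n); cv2.imwrite('pics/'+f+'.png',s['pixels'][:,:,::-1]); np.savez('pics/'+f+'.npz',**s); return s
def load(f): return dict(np.load('pics/'+f+'.npz'))
def world(s,u,v,d=None):
    K=s['intrinsics']; d=s['depth'][v,u] if d is None else d
    c=np.stack([(u-K[0,2])/K[0,0]*d,(v-K[1,2])/K[1,1]*d,d*np.ones_like(u,float)],-1)
    return (c-s['t'])@s['R']
def cloud(s):
    v,u=np.mgrid[:400,:640]; return world(s,u,v)
E
python3 - <<'E'
from h import *
for n in('scene','top'):
    s=save(n,n+'1'); print(n,s['intrinsics'].round(1).tolist(),s['R'].round(3).tolist(),s['t'].round(1),(s['depth']>0).mean())
o=robot.get_obs();print({k:np.round(v,3).tolist() for k,v in o.items()})
E
```

```text
scene [[408.3, 0.0, 320.8], [0.0, 408.3, 202.2], [0.0, 0.0, 1.0]] [[0.62, 0.784, -0.018], [0.51, -0.421, -0.75], [-0.596, 0.456, -0.661]] [-360.3 -208.2 1483.6] 0.9961171875
top [[439.6, 0.0, 317.8], [0.0, 439.6, 209.7], [0.0, 0.0, 1.0]] [[0.006, -1.0, 0.019], [-0.996, -0.007, -0.091], [0.091, -0.018, -0.996]] [  20.   550.4 1301.9] 0.99597265625
{'time': 0.1, 'q': [1.031, 0.381, 1.298, -0.0, 1.464, -0.215], 'joint_vel': [0.0, 0.0, -0.004, -0.001, 0.0, -0.0], 'tau': [0.005, -43.865, -22.491, 0.072, 0.034, -0.0], 'position': [175.386, 521.017, 230.612], 'eef_rot': [[-0.948, 0.319, -0.001], [0.319, 0.948, -0.001], [0.0, -0.001, -1.0]], 'ft_force': [1.415, -0.78, -0.386], 'ft_torque': [-0.063, 0.019, -0.006], 'gripper_force': 0.0, 'opening': 88.105}
```

View pics/scene1.png

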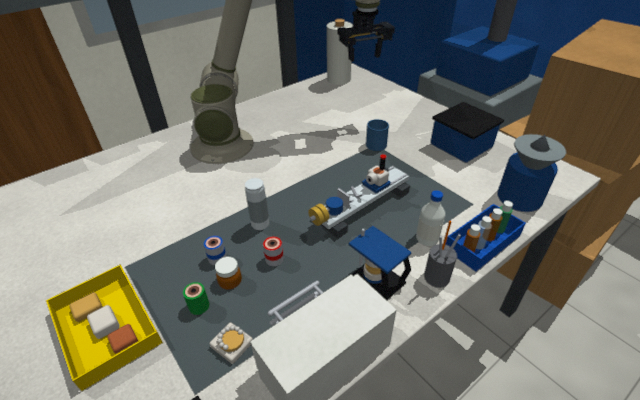

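View pics/top1.png

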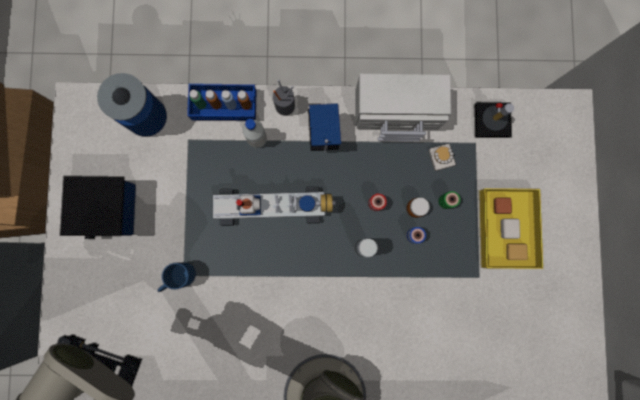

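The top view shows the arm lying along world y: post ~(240,205), cradle ~(280,203), hub (307,203) and counterweights (330,203). The blue flask is at (417,235), the red one at (378,202), green at (451,199), the jar at (419,207) and the spray can at (368,247). The scene view has the blue flask at (215,249) and the post at (383,162). Next I measure from both.

Run:
```python
from h import *
t=load('top1');s=load('scene1')
for nm,im in(('top',t),('scene',s)):
    C=cloud(im);x,y,z=C[...,0],C[...,1],C[...,2]
    hsv=cv2.cvtColor(im['pixels'],cv2.COLOR_RGB2HSV)
    print(nm,'bench z',np.median(z[(abs(x-400)<60)&(abs(y+30)<60)]))
    # objects: connected components in height
    m=((z>25)&(z<260)&(x>250)&(x<680)&(y>-420)&(y<420)).astype(np.uint8)
    n,l,st,ce=cv2.connectedComponentsWithStats(m)
    for i in range(1,n):
        if st[i,4]<60: continue
        k=l==i; zt=np.percentile(z[k],97); q=k&(z>zt-8)
        print(st[i].tolist(),'zt %.0f'%zt,'top ctr',[round((np.percentile(a[q],2)+np.percentile(a[q],98))/2,1) for a in(x,y)],'ext',[round(np.ptp(np.percentile(a[q],[2,98])),1) for a in (x,y)])
    red=((hsv[...,0]<8)|(hsv[...,0]>172))&(hsv[...,1]>130)&(z>110)&(z<165)&(y>0)
    print('post',red.sum(),C[red].mean(0),C[red].min(0),C[red].max(0))
    # machine band fit: bed points 
    b=(abs(z-49)<5)&(x>440)&(x<580)&(y>-80)&(y<300)
    if b.sum()>20:
        r=cv2.minAreaRect(C[b][:,:2].astype(np.float32)); print('bed',b.sum(),r,np.median(z[b]))
crop=cv2.resize(t['pixels'][180:260,200:460,::-1],None,fx=3,fy=3,interpolation=2);cv2.imwrite('pics/c1.png',crop)
```

```text
top bench z 1.2162122348013997
[213, 186, 122, 39, 3105] zt 102 top ctr [np.float64(559.9), np.float64(132.6)] ext [np.float64(48.7), np.float64(243.4)]
[440, 191, 20, 17, 265] zt 67 top ctr [np.float64(582.8), np.float64(-370.5)] ext [np.float64(44.2), np.float64(43.1)]
[368, 194, 18, 17, 237] zt 67 top ctr [np.float64(573.7), np.float64(-152.6)] ext [np.float64(41.4), np.float64(41.1)]
[407, 197, 22, 20, 331] zt 65 top ctr [np.float64(560.3), np.float64(-275.6)] ext [np.float64(47.3), np.float64(47.7)]
[407, 227, 19, 17, 249] zt 67 top ctr [np.float64(475.9), np.float64(-266.6)] ext [np.float64(43.8), np.float64(42.2)]
[354, 238, 23, 19, 346] zt 154 top ctr [np.float64(438.1), np.float64(-109.8)] ext [np.float64(43.2), np.float64(43.3)]
[177, 262, 17, 27, 178] zt 87 top ctr [np.float64(355.6), np.float64(405.5)] ext [np.float64(69.2), np.float64(28.2)]
post 30 [558.61013659 240.94209875 139.600333  ] [551.69315339 235.90761311 110.72722841] [564.64994622 247.52587427 148.7396146 ]
bed 965 ((552.64892578125, 149.76234436035156), (53.98112106323242, 300.3701477050781), 0.564708590507
[... 454 characters left out ...]
r [np.float64(478.4), np.float64(-268.5)] ext [np.float64(44.0), np.float64(42.8)]
[263, 237, 20, 24, 388] zt 64 top ctr [np.float64(577.2), np.float64(-153.0)] ext [np.float64(44.0), np.float64(43.5)]
[215, 257, 25, 27, 536] zt 61 top ctr [np.float64(564.0), np.float64(-277.9)] ext [np.float64(49.6), np.float64(47.7)]
[183, 282, 25, 28, 511] zt 64 top ctr [np.float64(585.4), np.float64(-371.7)] ext [np.float64(43.6), np.float64(42.4)]
post 26 [562.94288877 241.7293625  142.097111  ] [554.24859773 232.49406459 135.86411129] [569.36630517 250.64527714 147.30706214]
bed 323 ((554.1458740234375, 141.92918395996094), (51.19887161254883, 315.25762939453125), 0.1313764452934265) 47.793927056957756
```

View pics/c1.png

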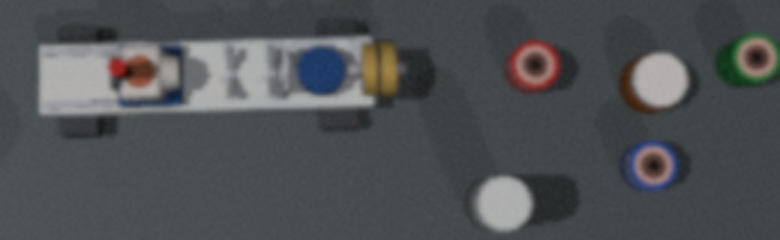

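```bash
cat >> h.py <<'E'
from scipy.spatial.transform import Rotation as Ro
def rot(z,y):
    z=np.array(z,float);z/=np.linalg.norm(z);y=np.array(y,float);y-=y@z*z;y/=np.linalg.norm(y)
    return np.stack([np.cross(y,z),y,z],1)
def goal(p,z,y):
    o=robot.get_obs();R=np.array(o['eef_rot']);d=R.T@(np.array(p)-o['position'])/1000
    a=np.degrees(Ro.from_matrix(R.T@rot(z,y)).as_rotvec())
    print('dx %.4f dy %.4f dz %.4f ax %.2f ay %.2f az %.2f | dist rows %.1f ang rows %.1f'%(*d,*a,np.linalg.norm(d)/.0625,np.linalg.norm(a)/10.7))
E
python3 -c "
from h import *
goal([520,200,340],[0,0,-1],[1,0,0])"
```

```text
dx -0.4290 dy -0.1944 dz -0.1093 ax -0.07 ay 0.03 az 71.39 | dist rows 7.7 ang rows 6.7
```

```bash
python3 -m handwheel '[{"dz":-0.06,"az":10},{"dx":-0.429,"dy":-0.194,"dz":-0.109,"az":71.4},{"dx":-0.429,"dy":-0.194,"dz":-0.109,"az":71.4},{"dx":-0.429,"dy":-0.194,"dz":-0.109,"az":71.4},{"dx":-0.429,"dy":-0.194,"dz":-0.109,"az":71.4},{"dx":-0.429,"dy":-0.194,"dz":-0.109,"az":71.4},{"dx":-0.429,"dy":-0.194,"dz":-0.109,"az":71.4},{"dx":-0.429,"dy":-0.194,"dz":-0.109,"az":71.4},{"dx":-0.429,"dy":-0.194,"dz":-0.109,"az":71.4},{"dx":-0.429,"dy":-0.194,"dz":-0.109,"az":71.4}]'
python3 - <<'E'
from h import *
s=save('wrist','w1');print(s['intrinsics'].round(1).tolist(),s['R'].round(3).tolist(),s['t'].round(1),'cam at',(-s['R'].T@s['t']).round(0),robot.get_obs()['q'])
E
```

```text
[[309.7, 0.0, 328.9], [0.0, 309.7, 198.7], [0.0, 0.0, 1.0]] [[0.319, 0.948, -0.001], [0.899, -0.302, 0.317], [0.301, -0.102, -0.948]] [-549.7  -44.3  390.9] cam at [ 97. 548. 384.] [ 1.03071076e+00  3.81054092e-01  1.29796715e+00 -1.81885207e-05
  1.46360037e+00 -2.15259917e-01]$[0]: bad value
```

View pics/w1.png

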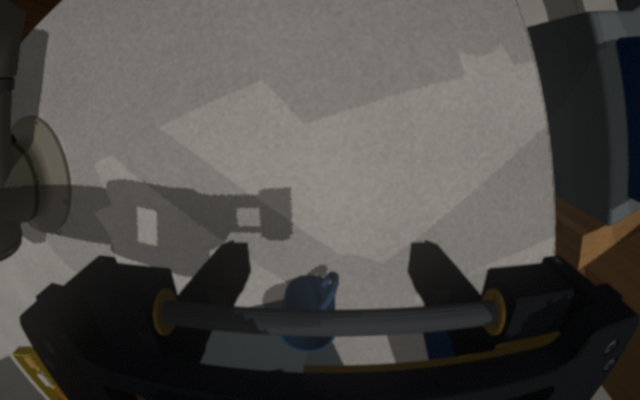

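The wrist view here shows only bench and mug at (310,310). The move was refused because the rows were incomplete, so I send full rows.

```bash
python3 -m handwheel '[{"dx":0,"dy":0,"dz":-0.06,"ax":0,"ay":0,"az":10,"gripper":-1},{"dx":-0.429,"dy":-0.194,"dz":-0.109,"ax":0,"ay":0,"az":71.4,"gripper":-1},{"dx":-0.429,"dy":-0.194,"dz":-0.109,"ax":0,"ay":0,"az":71.4,"gripper":-1},{"dx":-0.429,"dy":-0.194,"dz":-0.109,"ax":0,"ay":0,"az":71.4,"gripper":-1},{"dx":-0.429,"dy":-0.194,"dz":-0.109,"ax":0,"ay":0,"az":71.4,"gripper":-1},{"dx":-0.429,"dy":-0.194,"dz":-0.109,"ax":0,"ay":0,"az":71.4,"gripper":-1},{"dx":-0.429,"dy":-0.194,"dz":-0.109,"ax":0,"ay":0,"az":71.4,"gripper":-1},{"dx":-0.429,"dy":-0.194,"dz":-0.109,"ax":0,"ay":0,"az":71.4,"gripper":-1},{"dx":-0.429,"dy":-0.194,"dz":-0.109,"ax":0,"ay":0,"az":71.4,"gripper":-1},{"dx":-0.429,"dy":-0.194,"dz":-0.109,"ax":0,"ay":0,"az":71.4,"gripper":-1}]'
python3 - <<'E'
from h import *
s=save('wrist','w2');print('cam at',(-s['R'].T@s['t']).round(0),s['R'][2].round(2),np.round(robot.get_obs()['q'],2))
E
```

```text
time: 1.4
position: [521.5, 198.8, 339.3]
eef_rot: [[0.004, 1.0, -0.001], [1.0, -0.004, -0.0], [-0.0, -0.001, -1.0]]
ft_force: [-1.2, 0.4, 1.1]
opening: 87.9
gripper_force: 0.0
cam at [522. 282. 493.] [-0.   -0.32 -0.95] [0.15 0.35 1.05 0.   1.75 0.16]
```

View pics/w2.png

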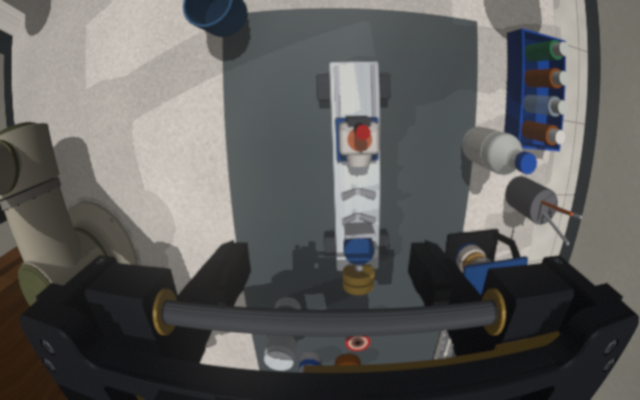

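The wrist view shows the post's red top at (363,130), saddles at (357,192) and (357,217), the hub at (359,250) and the bed's far end at (354,63). I take these points from the depth and check them against the other two views.

```bash
cat >> h.py <<'E'
def wcloud(s):
    K=s['intrinsics'];v,u=np.mgrid[:400,:640].astype(float);a=u-K[0,2];b=v-K[1,2];r=np.hypot(a,b)+1e-9;th=r/K[0,0]
    d=s['depth'];k=np.tan(th)*d/r
    return (np.stack([a*k,b*k,d],-1)-s['t'])@s['R']
def ana(nm,C,P):
    x,y,z=C[...,0],C[...,1],C[...,2];H=cv2.cvtColor(P,cv2.COLOR_RGB2HSV);reg=(x>490)&(x<630)&(y>-90)&(y<330)
    red=((H[...,0]<8)|(H[...,0]>172))&(H[...,1]>120)&(z>125)&(z<160)&reg
    mid=lambda m:[[round(float(q),1) for q in np.percentile(C[m][:,i],[3,50,97])] for i in range(3)] if m.sum() else None
    print(nm,'red',red.sum(),mid(red))
    b=reg&(abs(z-50)<6)&(H[...,1]<60)&(H[...,2]>120)
    if b.sum()>50: print(' bed',b.sum(),cv2.minAreaRect(C[b][:,:2].astype(np.float32)))
    for lo in range(-60,320,30):  # bed edges along y
        q=b&(y>lo)&(y<lo+30)
        if q.sum()>15: print('   y',lo+15,'x',np.percentile(x[q],[2,98]).round(1))
    hub=reg&(H[...,0]>100)&(H[...,0]<125)&(H[...,1]>120)&(z>70)&(z<88); print(' hub',hub.sum(),mid(hub))
    br=reg&(H[...,0]>12)&(H[...,0]<30)&(H[...,1]>110)&(z>40)&(y<80); print(' brass',br.sum(),mid(br))
E
python3 - <<'E'
from h import *
w=load('w2');ana('w',wcloud(w),w['pixels'])
for n in('top1','scene1'): s=load(n);ana(n,cloud(s),s['pixels'])
C=wcloud(w)
print('profile along axis x~560:')
for v in range(60,300,2):
    i=np.argmin(abs(C[v,300:420,0]-561))+300; print(np.round(C[v,i,1:]).astype(int).tolist(),end=' ')
E
```

```text
w red 180 [[552.4, 559.2, 567.0], [236.6, 244.2, 251.0], [140.4, 145.6, 147.0]]
 bed 5379 ((562.2298583984375, 177.86761474609375), (70.13261413574219, 306.5456848144531), 2.097524881362915)
   y 15 x [535.3 549.4]
   y 45 x [532.8 599.9]
   y 75 x [532.6 600. ]
   y 105 x [532.4 599.2]
   y 135 x [529.3 597.5]
   y 165 x [529.2 596. ]
   y 195 x [527.7 595.5]
   y 225 x [526.3 531.2]
   y 255 x [526.3 593.6]
   y 285 x [525.1 591.7]
   y 315 x [525.  590.1]
 hub 573 [[547.3, 566.1, 584.4], [41.5, 60.7, 78.0], [77.0, 79.0, 80.4]]
 brass 715 [[545.4, 566.7, 590.0], [-11.5, 10.8, 19.0], [59.6, 85.0, 92.2]]
top1 red 26 [[552.7, 558.6, 564.3], [236.1, 241.5, 247.4], [130.0, 145.4, 148.5]]
 bed 1300 ((561.845703125, 168.59036254882812), (69.1195297241211, 324.3377990722656), 1.974843978881836)
   y 15 x [533.8 600.9]
   y 45 x [532.  598.1]
   y 75 x [531.7 597.6]
   y 105 x [531.7 597.4]
   y 135 x [528.8 597.2]
   y 165 x [528.2 593.7]
   y 195 x [527.9 594. ]
   y 255 x [524.7 593.1]
   y 285 x [524.6 589.8]
   y 315 x [524.4 589.8]
 hub 180 [[546.8, 564.6, 582.7], [38.5, 56.0, 76.1], 
[... 1217 characters left out ...]
 99] [210, 97] [208, 103] [206, 102] [203, 102] [200, 101] [197, 100] [195, 99] [180, 48] [178, 50] [174, 49] [171, 48] [168, 49] [165, 49] [162, 49] [159, 50] [156, 48] [153, 48] [150, 50] [148, 55] [145, 55] [142, 55] [137, 49] [134, 49] [130, 48] [127, 49] [124, 48] [121, 50] [118, 50] [114, 49] [112, 50] [110, 54] [108, 57] [104, 56] [98, 49] [94, 48] [95, 58] [94, 64] [94, 71] [96, 82] [94, 85] [95, 94] [92, 95] [89, 95] [78, 79] [75, 80] [72, 80] [68, 79] [65, 79] [61, 79] [57, 79] [53, 78] [51, 79] [47, 80] [43, 78] [40, 79] [18, 49] [17, 53] [18, 60] [18, 67] [17, 71] [17, 78] [18, 84] [17, 90] [14, 90] [10, 91] [7, 90] [-1, 85] [-2, 90] [-6, 90] [-10, 89] [-13, 90] [-83, 1] [-87, 2]
```

Cradle middle is near (564, 126), axis turned 2°. Saddles, stop face, hub and brass all agree within 1 mm. The post is at (559.6, 243.5), about 39 mm short of fully back.

```bash
python3 -c "
from h import *
goal([559.6,243.7,200],[0,0,-1],[1,.034,0])
goal([559.6,243.7,127],[0,0,-1],[1,.034,0])"
```

```text
dx 0.0438 dy 0.0393 dz 0.1395 ax -0.07 ay -0.00 az -2.04 | dist rows 2.4 ang rows 0.2
dx 0.0438 dy 0.0394 dz 0.2125 ax -0.07 ay -0.00 az -2.04 | dist rows 3.5 ang rows 0.2
```

```bash
python3 -m handwheel '[{"dx":0.044,"dy":0.039,"dz":0.05,"ax":0,"ay":0,"az":-2,"gripper":-1},{"dx":0.044,"dy":0.039,"dz":0.1,"ax":0,"ay":0,"az":-2,"gripper":-1},{"dx":0.044,"dy":0.039,"dz":0.14,"ax":0,"ay":0,"az":-2,"gripper":-1},{"dx":0.044,"dy":0.039,"dz":0.18,"ax":0,"ay":0,"az":-2,"gripper":-1},{"dx":0.044,"dy":0.039,"dz":0.2125,"ax":0,"ay":0,"az":-2,"gripper":-1},{"dx":0.044,"dy":0.039,"dz":0.2125,"ax":0,"ay":0,"az":-2,"gripper":-1},{"dx":0.044,"dy":0.039,"dz":0.2125,"ax":0,"ay":0,"az":-2,"gripper":1},{"dx":0.044,"dy":0.039,"dz":0.2125,"ax":0,"ay":0,"az":-2,"gripper":1},{"dx":0.044,"dy":0.039,"dz":0.2125,"ax":0,"ay":0,"az":-2,"gripper":1},{"dx":0.044,"dy":0.039,"dz":0.2125,"ax":0,"ay":0,"az":-2,"gripper":1}]'
```

```text
time: 2.7
position: [559.3, 244.5, 128.1]
eef_rot: [[-0.035, 0.999, 0.001], [0.999, 0.035, 0.0], [0.0, 0.001, -1.0]]
ft_force: [0.3, 0.4, 0.6]
opening: 50.6
gripper_force: 0.0
```

Still closing; I hold, then draw back along tool +x.

```bash
python3 -m handwheel '[{"dx":0,"dy":0,"dz":0,"ax":0,"ay":0,"az":0,"gripper":1},{"dx":0,"dy":0,"dz":0,"ax":0,"ay":0,"az":0,"gripper":1},{"dx":0,"dy":0,"dz":0,"ax":0,"ay":0,"az":0,"gripper":1},{"dx":0,"dy":0,"dz":0,"ax":0,"ay":0,"az":0,"gripper":1},{"dx":0,"dy":0,"dz":0,"ax":0,"ay":0,"az":0,"gripper":1},{"dx":0,"dy":0,"dz":0,"ax":0,"ay":0,"az":0,"gripper":1}]'; python3 -m handwheel '[{"dx":0.006,"dy":0,"dz":0,"ax":0,"ay":0,"az":0,"gripper":1},{"dx":0.012,"dy":0,"dz":0,"ax":0,"ay":0,"az":0,"gripper":1},{"dx":0.018,"dy":0,"dz":0,"ax":0,"ay":0,"az":0,"gripper":1},{"dx":0.024,"dy":0,"dz":0,"ax":0,"ay":0,"az":0,"gripper":1},{"dx":0.03,"dy":0,"dz":0,"ax":0,"ay":0,"az":0,"gripper":1},{"dx":0.035,"dy":0,"dz":0,"ax":0,"ay":0,"az":0,"gripper":1},{"dx":0.037,"dy":0,"dz":0,"ax":0,"ay":0,"az":0,"gripper":1},{"dx":0.037,"dy":0,"dz":0,"ax":0,"ay":0,"az":0,"gripper":1}]'
```

```text
time: 3.45
position: [559.8, 244.5, 127.7]
eef_rot: [[-0.035, 0.999, 0.001], [0.999, 0.035, 0.0], [0.0, 0.001, -1.0]]
ft_force: [6.0, 0.7, -2.7]
opening: 14.7
gripper_force: 30.0
time: 4.45
position: [558.5, 281.4, 127.7]
eef_rot: [[-0.035, 0.999, 0.001], [0.999, 0.035, -0.0], [-0.0, 0.001, -1.0]]
ft_force: [4.4, -0.4, -1.9]
opening: 14.6
gripper_force: 30.0
```

```bash
python3 -m handwheel '[{"dx":0.001,"dy":0,"dz":0,"ax":0,"ay":0,"az":0,"gripper":1},{"dx":0.002,"dy":0,"dz":0,"ax":0,"ay":0,"az":0,"gripper":1},{"dx":0.003,"dy":0,"dz":0,"ax":0,"ay":0,"az":0,"gripper":1},{"dx":0.003,"dy":0,"dz":0,"ax":0,"ay":0,"az":0,"gripper":1}]'
```

```text
time: 4.95
position: [558.4, 282.5, 127.6]
eef_rot: [[-0.034, 0.999, 0.001], [0.999, 0.034, -0.004], [-0.004, 0.0, -1.0]]
ft_force: [4.0, -9.3, -0.7]
opening: 14.2
gripper_force: 30.0
```

The end of the track is felt at −9 N with the post at y≈282, which puts the cradle at (563.7, 126.3). I release, lift, and go to a high stance in front of the flask, tool pitched 25° below horizontal along +x.

```bash
python3 -m handwheel '[{"dx":0.0,"dy":0,"dz":0,"ax":0,"ay":0,"az":0,"gripper":-1},{"dx":0,"dy":0,"dz":0,"ax":0,"ay":0,"az":0,"gripper":-1},{"dx":0,"dy":0,"dz":0,"ax":0,"ay":0,"az":0,"gripper":-1},{"dx":0,"dy":0,"dz":0,"ax":0,"ay":0,"az":0,"gripper":-1},{"dx":0,"dy":0,"dz":-0.06,"ax":0,"ay":0,"az":0,"gripper":-1},{"dx":0,"dy":0,"dz":-0.12,"ax":0,"ay":0,"az":0,"gripper":-1},{"dx":0,"dy":0,"dz":-0.17,"ax":0,"ay":0,"az":0,"gripper":-1},{"dx":0,"dy":0,"dz":-0.17,"ax":0,"ay":0,"az":0,"gripper":-1}]'; python3 -c "
from h import *
c,s=np.cos(np.radians(25)),np.sin(np.radians(25))
goal([400,-200,300],[0,0,-1],[0,-1,0])
goal([385,-265,260],[c,0,-s],[0,-1,0])"
```

```text
time: 5.95
position: [558.5, 284.8, 301.9]
eef_rot: [[-0.035, 0.999, 0.008], [0.999, 0.035, 0.002], [0.002, 0.008, -1.0]]
ft_force: [0.9, 0.0, -0.6]
opening: 88.2
gripper_force: 0.0
dx -0.4790 dy -0.1754 dz -0.0005 ax 0.25 ay -0.45 az 92.01 | dist rows 8.2 ang rows 8.6
dx -0.5435 dy -0.1930 dz 0.0392 ax -51.38 ay 49.42 az 81.14 | dist rows 9.2 ang rows 10.1
```

```bash
python3 -m handwheel '[{"dx":-0.479,"dy":-0.175,"dz":0,"ax":0,"ay":0,"az":92,"gripper":-1},{"dx":-0.479,"dy":-0.175,"dz":0,"ax":0,"ay":0,"az":92,"gripper":-1},{"dx":-0.479,"dy":-0.175,"dz":0,"ax":0,"ay":0,"az":92,"gripper":-1},{"dx":-0.479,"dy":-0.175,"dz":0,"ax":0,"ay":0,"az":92,"gripper":-1},{"dx":-0.479,"dy":-0.175,"dz":0,"ax":0,"ay":0,"az":92,"gripper":-1},{"dx":-0.479,"dy":-0.175,"dz":0,"ax":0,"ay":0,"az":92,"gripper":-1},{"dx":-0.479,"dy":-0.175,"dz":0,"ax":0,"ay":0,"az":92,"gripper":-1},{"dx":-0.479,"dy":-0.175,"dz":0,"ax":0,"ay":0,"az":92,"gripper":-1},{"dx":-0.479,"dy":-0.175,"dz":0,"ax":0,"ay":0,"az":92,"gripper":-1},{"dx":-0.479,"dy":-0.175,"dz":0,"ax":0,"ay":0,"az":92,"gripper":-1}]'; python3 -c "
from h import *
c,s=np.cos(np.radians(25)),np.sin(np.radians(25))
print(robot.get_obs()['q'])
s_=save('wrist','w3')
goal([385,-265,260],[c,0,-s],[0,-1,0])"
```

```text
time: 7.2
position: [399.0, -200.7, 296.6]
eef_rot: [[1.0, -0.001, -0.002], [-0.001, -1.0, 0.002], [-0.002, -0.002, -1.0]]
ft_force: [0.4, 0.1, 0.6]
opening: 88.2
gripper_force: 0.0
[-7.32404088e-01  1.52859812e-01  1.42853842e+00  1.44085907e-04
  1.56242718e+00  8.39368784e-01]
dx -0.0144 dy 0.0650 dz 0.0367 ax -0.12 ay 65.07 az 0.04 | dist rows 1.2 ang rows 6.1
```

```bash
python3 -m handwheel '[{"dx":-0.014,"dy":0.065,"dz":0.037,"ax":0,"ay":10,"az":0,"gripper":-1},{"dx":-0.014,"dy":0.065,"dz":0.037,"ax":0,"ay":20,"az":0,"gripper":-1},{"dx":-0.014,"dy":0.065,"dz":0.037,"ax":0,"ay":30,"az":0,"gripper":-1},{"dx":-0.014,"dy":0.065,"dz":0.037,"ax":0,"ay":40,"az":0,"gripper":-1},{"dx":-0.014,"dy":0.065,"dz":0.037,"ax":0,"ay":50,"az":0,"gripper":-1},{"dx":-0.014,"dy":0.065,"dz":0.037,"ax":0,"ay":60,"az":0,"gripper":-1},{"dx":-0.014,"dy":0.065,"dz":0.037,"ax":0,"ay":65,"az":0,"gripper":-1},{"dx":-0.014,"dy":0.065,"dz":0.037,"ax":0,"ay":65,"az":0,"gripper":-1}]'
python3 - <<'E'
from h import *
print(robot.get_obs()['q'])
s=save('wrist','w4')
for f in('w3','w4'):
    C=wcloud(load(f));x,y,z=C[...,0],C[...,1],C[...,2]
    m=(abs(x-477)<45)&(abs(y+266)<45)&(z>57)&(z<70); print(f,m.sum(),[np.percentile(a[m],[2,50,98]).round(1).tolist() for a in (x,y,z)] if m.sum() else '')
E
```

```text
time: 8.25
position: [385.6, -264.5, 259.7]
eef_rot: [[0.424, 0.001, 0.906], [-0.002, -1.0, 0.002], [0.906, -0.002, -0.424]]
ft_force: [-0.6, 0.3, 0.1]
opening: 88.3
gripper_force: 0.0
[-1.44411642  0.12161219  2.09932953  1.27989508  1.21707843 -0.56752859]
w3 1110 [[455.9, 477.1, 498.1], [-288.3, -266.6, -245.1], [60.5, 62.4, 64.1]]
w4 1034 [[454.4, 474.6, 497.4], [-288.6, -267.1, -246.5], [58.6, 62.4, 64.1]]
```

View pics/w4.png

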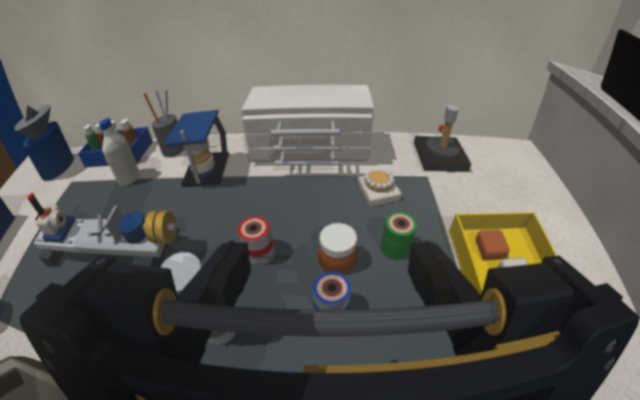

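The wrist view shows the blue flask between the fingers at (332,290), jar behind it at (337,245), green at (400,235) and red at (255,238). The fingers have a free path along +x. Flask is at (476.5, −266.8), top at 62.4, which matches its 62 mm length.

```bash
python3 -c "
from h import *
c,s=np.cos(np.radians(25)),np.sin(np.radians(25))
goal([387,-266.8,80],[c,0,-s],[0,-1,0])
goal([467.4,-266.8,42],[c,0,-s],[0,-1,0])"
```

```text
dx -0.1627 dy 0.0022 dz 0.0776 ax -0.08 ay 0.12 az -0.00 | dist rows 2.9 ang rows 0.0
dx -0.1630 dy 0.0023 dz 0.1665 ax -0.08 ay 0.12 az -0.00 | dist rows 3.7 ang rows 0.0
```

```bash
python3 -m handwheel '[{"dx":-0.04,"dy":0.002,"dz":0.02,"ax":0,"ay":0,"az":0,"gripper":-1},{"dx":-0.08,"dy":0.002,"dz":0.039,"ax":0,"ay":0,"az":0,"gripper":-1},{"dx":-0.12,"dy":0.002,"dz":0.058,"ax":0,"ay":0,"az":0,"gripper":-1},{"dx":-0.163,"dy":0.002,"dz":0.078,"ax":0,"ay":0,"az":0,"gripper":-1},{"dx":-0.163,"dy":0.002,"dz":0.078,"ax":0,"ay":0,"az":0,"gripper":-1},{"dx":-0.163,"dy":0.002,"dz":0.078,"ax":0,"ay":0,"az":0,"gripper":-1}]'; python3 -c "
from h import *
print(robot.get_obs()['q'])
c,s=np.cos(np.radians(25)),np.sin(np.radians(25))
goal([467.4,-266.8,42],[c,0,-s],[0,-1,0])"
```

```text
time: 9.05
position: [387.8, -267.1, 81.6]
eef_rot: [[0.422, 0.002, 0.907], [0.003, -1.0, 0.001], [0.907, 0.002, -0.422]]
ft_force: [0.1, -0.0, -0.1]
opening: 88.1
gripper_force: 0.0
[-1.43798995  0.66380759  2.3172188   1.62674089  1.11998412 -1.39612271]
dx -0.0024 dy -0.0002 dz 0.0889 ax -0.04 ay -0.04 az 0.15 | dist rows 1.4 ang rows 0.0
```

```bash
python3 -m handwheel '[{"dx":-0.001,"dy":0,"dz":0.03,"ax":0,"ay":0,"az":0,"gripper":-1},{"dx":-0.002,"dy":0,"dz":0.055,"ax":0,"ay":0,"az":0,"gripper":-1},{"dx":-0.002,"dy":0,"dz":0.075,"ax":0,"ay":0,"az":0,"gripper":-1},{"dx":-0.0025,"dy":0,"dz":0.089,"ax":0,"ay":0,"az":0,"gripper":-1},{"dx":-0.0025,"dy":0,"dz":0.089,"ax":0,"ay":0,"az":0,"gripper":-1},{"dx":-0.0025,"dy":0,"dz":0.089,"ax":0,"ay":0,"az":0,"gripper":1},{"dx":-0.0025,"dy":0,"dz":0.089,"ax":0,"ay":0,"az":0,"gripper":1},{"dx":-0.0025,"dy":0,"dz":0.089,"ax":0,"ay":0,"az":0,"gripper":1},{"dx":-0.0025,"dy":0,"dz":0.089,"ax":0,"ay":0,"az":0,"gripper":1},{"dx":-0.0025,"dy":0,"dz":0.089,"ax":0,"ay":0,"az":0,"gripper":1}]';python3 -m handwheel '[{"dx":0,"dy":0,"dz":0,"ax":0,"ay":0,"az":0,"gripper":1},{"dx":0,"dy":0,"dz":0,"ax":0,"ay":0,"az":0,"gripper":1},{"dx":0,"dy":0,"dz":0,"ax":0,"ay":0,"az":0,"gripper":1}]'
```

```text
time: 10.3
position: [466.8, -267.4, 40.0]
eef_rot: [[0.423, -0.0, 0.906], [-0.0, -1.0, -0.0], [0.906, -0.0, -0.423]]
ft_force: [0.1, -0.7, -0.8]
opening: 40.3
gripper_force: 0.0
time: 10.68
position: [467.0, -267.4, 40.1]
eef_rot: [[0.423, -0.0, 0.906], [0.0, -1.0, -0.0], [0.906, 0.0, -0.423]]
ft_force: [2.1, 0.2, -0.3]
opening: 34.7
gripper_force: 24.2
```

Opening 34.7 is under the 48 mm diameter, so I look before lifting.

Run:
```python
from h import *
s=save('wrist','w5');t=save('scene','s5');save('top','t5')
a=s['pixels'][200:400,180:480,::-1];b=t['pixels'][200:320,150:330,::-1]
cv2.imwrite('pics/c5.png',np.hstack([cv2.resize(a,(450,300)),cv2.resize(b,(350,300))]))
o=robot.get_obs();print(o['opening'],o['gripper_force'])
C=wcloud(s);x,y,z=C[...,0],C[...,1],C[...,2]
m=(abs(x-485)<50)&(abs(y+266)<45)&(z>56)&(z<68); print(m.sum(),[np.percentile(q[m],[2,50,98]).round(1).tolist() for q in (x,y,z)])
```

```text
34.476577383650984 24.24469381570816
6968 [[436.5, 464.9, 496.4], [-297.0, -267.4, -237.8], [56.5, 62.5, 65.4]]
```

View pics/c5.png

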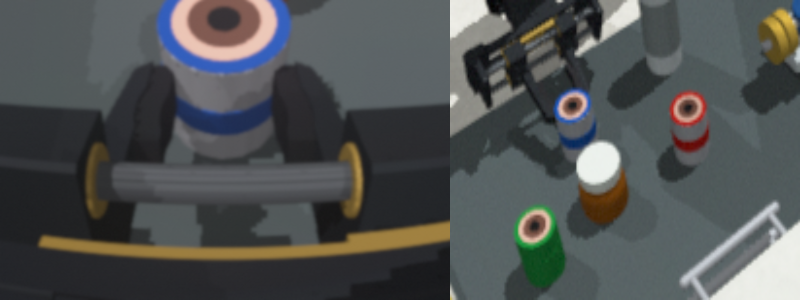

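The flask is still upright but held only by the tips on its near chord; it slipped forward. I open, re-measure, and go deeper.

```bash
python3 -m handwheel '[{"dx":0,"dy":0,"dz":0,"ax":0,"ay":0,"az":0,"gripper":-1},{"dx":0,"dy":0,"dz":0,"ax":0,"ay":0,"az":0,"gripper":-1},{"dx":0,"dy":0,"dz":0,"ax":0,"ay":0,"az":0,"gripper":-1},{"dx":0,"dy":0,"dz":0,"ax":0,"ay":0,"az":0,"gripper":-1},{"dx":0,"dy":0,"dz":0,"ax":0,"ay":0,"az":0,"gripper":-1},{"dx":0,"dy":0,"dz":0,"ax":0,"ay":0,"az":0,"gripper":-1}]'
cat >> h.py <<'E'
def rim(nm,C,P,x0,y0,w=50):
    x,y,z=C[...,0],C[...,1],C[...,2]
    m=(abs(x-x0)<w)&(abs(y-y0)<w)&(z>57)&(z<67)&(P.max(-1)>95)
    n,l,st,_=cv2.connectedComponentsWithStats(m.astype(np.uint8));i=1+np.argmax(st[1:,4]);k=l==i
    print(nm,k.sum(),[np.percentile(q[k],[2,50,98]).round(1).tolist() for q in (x,y,z)])
E
python3 - <<'E'
from h import *
for n in('wrist','top','scene'):
    s=save(n,n+'6'); rim(n,(wcloud if n=='wrist' else cloud)(s),s['pixels'],490,-266,32)
o=load('w4');rim('w4',wcloud(o),o['pixels'],478,-266,35)
for n in('top1','scene1'):
    s=load(n);rim(n,cloud(s),s['pixels'],477,-266,35)
goal([467.4,-266.8,42],[.906,0,-.423],[0,-1,0])
E
```

```text
time: 11.58
position: [466.9, -267.4, 40.1]
eef_rot: [[0.423, -0.0, 0.906], [-0.0, -1.0, -0.0], [0.906, -0.0, -0.423]]
ft_force: [0.3, 0.0, -0.8]
opening: 88.2
gripper_force: 0.0
wrist 4101 [[458.7, 474.3, 498.1], [-288.9, -267.4, -246.0], [59.7, 62.5, 63.5]]
top 159 [[459.8, 477.5, 497.9], [-287.7, -264.6, -244.0], [58.0, 62.5, 66.7]]
scene 196 [[459.0, 481.5, 500.8], [-289.8, -269.1, -246.4], [58.2, 61.7, 64.0]]
w4 788 [[455.0, 474.4, 498.3], [-288.7, -267.6, -246.2], [60.1, 62.4, 64.0]]
top1 163 [[454.1, 474.6, 497.8], [-288.0, -266.3, -245.6], [57.6, 62.3, 66.3]]
scene1 191 [[456.5, 479.9, 499.5], [-289.1, -268.1, -246.7], [58.7, 61.6, 64.6]]
dx 0.0019 dy -0.0006 dz -0.0004 ax 0.01 ay -0.03 az -0.00 | dist rows 0.0 ang rows 0.0
```

Run:
```python
from h import *
for n in('top6','scene6','wrist6','s5'):
    s=load(n);C=(wcloud if n=='wrist6' else cloud)(s);x,y,z=C[...,0],C[...,1],C[...,2];P=s['pixels']
    for nm,lo,hi in(('L',-240,-205),('R',-335,-295)):
        if n=='s5': lo,hi=(-262+15,-225) if nm=='L' else (-310,-288)
        m=(y>lo)&(y<hi)&(z>15)&(z<120)&(x>380)&(x<525)&(P.max(-1)<75)
        if m.sum()>5: print(n,nm,m.sum(),'x max',np.percentile(x[m],[90,97,99,100]).round(),'z at tip',np.median(z[m&(x>np.percentile(x[m],95))]).round(),'y',np.percentile(y[m&(x>np.percentile(x[m],85))],[2,50,98]).round(),end='\n')
for n in('top1','top6'):
    s=load(n);C=cloud(s);x,y,z=C[...,0],C[...,1],C[...,2];H=cv2.cvtColor(s['pixels'],cv2.COLOR_RGB2HSV)
    m=(abs(x-480)<45)&(abs(y+266)<35)&(z>52)&(z<70)&(H[...,1]>110)&(H[...,0]>100)&(H[...,0]<130); v,u=np.where(m);print(n,m.sum(),u.mean(),v.mean(),u.min(),u.max(),v.min(),v.max())
```

```text
top6 L 179 x max [451. 460. 463. 463.] z at tip 51.0 y [-222. -215. -208.]
top6 R 224 x max [452. 460. 463. 463.] z at tip 54.0 y [-324. -316. -310.]
scene6 L 288 x max [455. 462. 464. 468.] z at tip 52.0 y [-224. -218. -211.]
scene6 R 327 x max [457. 462. 464. 466.] z at tip 52.0 y [-326. -319. -312.]
wrist6 L 9705 x max [443. 455. 460. 465.] z at tip 54.0 y [-224. -221. -209.]
wrist6 R 9427 x max [443. 456. 460. 465.] z at tip 54.0 y [-325. -314. -311.]
s5 L 245 x max [444. 454. 459. 461.] z at tip 57.0 y [-247. -241. -235.]
s5 R 273 x max [456. 463. 465. 475.] z at tip 52.0 y [-299. -294. -288.]
top1 48 415.2291666666667 234.52083333333334 409 425 227 242
top6 49 415.44897959183675 234.6734693877551 410 425 227 242
```

Run:
```python
from h import *
s=load('w2');C=wcloud(s);m=np.zeros((400,640),bool);m[235:300,170:252]=1;m[235:300,408:470]=1
m&=C[...,2]>250
print('w2 fingers z pct (TCP 339)',np.percentile(C[m][:,2],[0,1,3,10,50]).round(), 'x',np.percentile(C[m][:,0],[0,100]).round(),'y',np.percentile(C[m][:,1],[0,100]).round())
for n in('top6','scene6'):
    C=cloud(load(n));x,y,z=C[...,0],C[...,1],C[...,2]
    for lo,hi in((-226,-204),(-330,-306)):
        m=(y>lo)&(y<hi)&(z>20)&(x>400)&(x<510);print(n,m.sum(),[(int(a),int(b)) for a,b in sorted(zip(x[m],z[m]))[-12:]])
```

```text
w2 fingers z pct (TCP 339) [347. 348. 350. 355. 377.] x [460. 583.] y [189. 282.]
top6 242 [(456, 60), (456, 60), (456, 56), (456, 55), (456, 50), (459, 57), (459, 55), (459, 48), (459, 49), (462, 52), (462, 47), (462, 48)]
top6 164 [(457, 52), (457, 54), (457, 55), (457, 54), (460, 55), (460, 55), (460, 52), (460, 53), (460, 49), (463, 56), (463, 52), (463, 51)]
scene6 497 [(461, 46), (461, 42), (462, 45), (462, 52), (462, 52), (462, 46), (463, 54), (463, 51), (463, 48), (463, 50), (464, 52), (468, 54)]
scene6 250 [(461, 50), (461, 54), (462, 49), (462, 46), (462, 45), (462, 51), (463, 47), (463, 47), (464, 50), (465, 56), (465, 53), (465, 52)]
```

Fingertips are really about 7.5 mm behind the reported TCP, which explains the shallow grip. Going deeper needs the palm's location, so I measure it in the tool frame.

Run:
```python
from h import *
R=np.array([[.423,0,.906],[0,-1,0],[.906,0,-.423]]);p=np.array([466.9,-267.4,40.1])
s=load('wrist6');T=(wcloud(s)-p)@R
W=np.array([[0,1,0],[1,0,0],[0,0,-1.]]);T2=(wcloud(load('w2'))-np.array([521.5,198.8,339.3]))@W
for nm,T in(('w6',T),('w2',T2)):
  for v in range(290,400,8):
    print(nm,v,[tuple(int(q) for q in T[v,u]) for u in(250,290,328,370)])
```

```text
w6 290 [(-37, -52, 13), (-36, -25, 14), (-22, 0, -4), (-36, 27, 14)]
w6 298 [(-39, -51, 8), (-39, -25, 9), (-30, 0, -1), (83, 0, -153)]
w6 306 [(-41, -50, 1), (-40, -24, 2), (-40, 0, 3), (-41, 26, 3)]
w6 314 [(26, -22, -86), (27, -10, -86), (26, 0, -85), (26, 11, -85)]
w6 322 [(25, -21, -88), (25, -10, -87), (25, 0, -87), (25, 11, -88)]
w6 330 [(23, -22, -89), (22, -10, -88), (23, 0, -89), (22, 11, -88)]
w6 338 [(-51, -47, -18), (-50, -23, -16), (-50, 0, -16), (-50, 24, -16)]
w6 346 [(-53, -47, -22), (-52, -23, -21), (-53, 0, -20), (-52, 24, -21)]
w6 354 [(-54, -46, -28), (-54, -22, -26), (-54, 0, -25), (-55, 24, -25)]
w6 362 [(-57, -45, -32), (-56, -22, -31), (-57, 0, -29), (-57, 23, -30)]
w6 370 [(23, -18, -104), (-59, -22, -34), (17, 0, -98), (17, 10, -98)]
w6 378 [(23, -18, -107), (23, -9, -106), (23, 0, -105), (23, 9, -106)]
w6 386 [(23, -17, -109), (23, -8, -108), (24, 0, -108), (23, 9, -108)]
w6 394 [(23, -17, -111), (22, -8, -110), (23, 0, -110), (23, 9, -111)]
w2 290 [(-271, -156, 338), (-267, -75, 337), (-268, -2, 340), (-208, 65, 254)]
w2 298 [(-292, -159, 340), (-283, -76
[... 230 characters left out ...]
25, 0, -89), (25, 12, -88)]
w2 330 [(22, -21, -89), (22, -10, -89), (22, 0, -88), (22, 12, -89)]
w2 338 [(-406, -175, 338), (-289, -65, 226), (-397, -2, 338), (-399, 87, 338)]
w2 346 [(-434, -180, 340), (-293, -64, 210), (-421, -3, 337), (-424, 89, 337)]
w2 354 [(-462, -184, 339), (-297, -63, 196), (-450, -3, 339), (-452, 91, 337)]
w2 362 [(-490, -188, 338), (-311, -63, 190), (-477, -3, 337), (-480, 93, 337)]
w2 370 [(22, -18, -104), (-511, -93, 338), (17, 0, -99), (18, 11, -100)]
w2 378 [(23, -17, -108), (22, -8, -106), (23, 0, -106), (22, 10, -106)]
w2 386 [(24, -16, -110), (23, -7, -109), (22, 0, -108), (23, 10, -109)]
w2 394 [(23, -16, -112), (23, -7, -112), (23, 0, -111), (23, 9, -112)]
```

The palm is about 85 mm behind the TCP, so there is room to go 26 mm deeper.

```bash
python3 -m handwheel '[{"dx":0.001,"dy":0,"dz":0.013,"ax":0,"ay":0,"az":0,"gripper":-1},{"dx":0.002,"dy":0,"dz":0.026,"ax":0,"ay":0,"az":0,"gripper":-1},{"dx":0.002,"dy":0,"dz":0.026,"ax":0,"ay":0,"az":0,"gripper":-1},{"dx":0.002,"dy":0,"dz":0.026,"ax":0,"ay":0,"az":0,"gripper":1},{"dx":0.002,"dy":0,"dz":0.026,"ax":0,"ay":0,"az":0,"gripper":1},{"dx":0.002,"dy":0,"dz":0.026,"ax":0,"ay":0,"az":0,"gripper":1},{"dx":0.002,"dy":0,"dz":0.026,"ax":0,"ay":0,"az":0,"gripper":1},{"dx":0.002,"dy":0,"dz":0.026,"ax":0,"ay":0,"az":0,"gripper":1},{"dx":0.002,"dy":0,"dz":0.026,"ax":0,"ay":0,"az":0,"gripper":1},{"dx":0.002,"dy":0,"dz":0.026,"ax":0,"ay":0,"az":0,"gripper":1}]'
```

```text
time: 12.98
position: [491.3, -267.4, 31.0]
eef_rot: [[0.423, -0.0, 0.906], [-0.0, -1.0, -0.0], [0.906, -0.0, -0.423]]
ft_force: [-2.2, -0.2, 1.4]
opening: 47.4
gripper_force: 30.0
```

Firm grip at 47.4 mm. I lift, then tilt back to tool-down.

```bash
python3 -m handwheel '[{"dx":0.009,"dy":0,"dz":-0.004,"ax":0,"ay":0,"az":0,"gripper":1},{"dx":0.04,"dy":0,"dz":-0.019,"ax":0,"ay":0,"az":0,"gripper":1},{"dx":0.08,"dy":0,"dz":-0.038,"ax":0,"ay":0,"az":0,"gripper":1},{"dx":0.12,"dy":0,"dz":-0.056,"ax":0,"ay":0,"az":0,"gripper":1},{"dx":0.16,"dy":0,"dz":-0.075,"ax":0,"ay":0,"az":0,"gripper":1},{"dx":0.2,"dy":0,"dz":-0.094,"ax":0,"ay":0,"az":0,"gripper":1},{"dx":0.22,"dy":0,"dz":-0.11,"ax":0,"ay":0,"az":0,"gripper":1},{"dx":0.22,"dy":0,"dz":-0.11,"ax":0,"ay":0,"az":0,"gripper":1}]'; python3 -c "
from h import *
print(np.round(robot.get_obs()['q'],2))
goal([460,-180,290],[0,0,-1],[0,-1,0])"
```

```text
time: 13.98
position: [484.3, -267.0, 278.1]
eef_rot: [[0.422, -0.0, 0.907], [0.003, -1.0, -0.002], [0.907, 0.004, -0.422]]
ft_force: [0.4, -0.3, -4.0]
opening: 47.2
gripper_force: 30.0
[-1.14  0.19  1.93  1.38  1.   -0.4 ]
dx 0.0008 dy -0.0869 dz -0.0272 ax 0.19 ay -65.04 az 0.10 | dist rows 1.5 ang rows 6.1
```

```bash
python3 -m handwheel '[{"dx":0,"dy":-0.012,"dz":-0.004,"ax":0,"ay":-10,"az":0,"gripper":1},{"dx":0,"dy":-0.025,"dz":-0.008,"ax":0,"ay":-20,"az":0,"gripper":1},{"dx":0,"dy":-0.04,"dz":-0.012,"ax":0,"ay":-30,"az":0,"gripper":1},{"dx":0,"dy":-0.055,"dz":-0.016,"ax":0,"ay":-40,"az":0,"gripper":1},{"dx":0,"dy":-0.07,"dz":-0.02,"ax":0,"ay":-50,"az":0,"gripper":1},{"dx":0,"dy":-0.087,"dz":-0.027,"ax":0,"ay":-60,"az":0,"gripper":1},{"dx":0,"dy":-0.087,"dz":-0.027,"ax":0,"ay":-65,"az":0,"gripper":1},{"dx":0,"dy":-0.087,"dz":-0.027,"ax":0,"ay":-65,"az":0,"gripper":1}]'; python3 -c "
from h import *
print(np.round(robot.get_obs()['q'],2))
m=np.array([-.034,.9994,0]);c,s=np.cos(np.radians(25)),np.sin(np.radians(25))
goal([560,130,260],[0,0,-1],[.9994,.034,0])
goal([560,130,260],-s*m-c*np.array([0,0,1]),[.9994,.034,0])"
```

```text
time: 14.98
position: [460.8, -179.5, 286.0]
eef_rot: [[1.0, 0.003, -0.002], [0.003, -1.0, 0.003], [-0.002, -0.003, -1.0]]
ft_force: [-0.0, -0.4, -4.3]
opening: 47.4
gripper_force: 30.0
[-0.61  0.25  1.33  0.    1.56  0.96]
dx 0.1001 dy -0.3091 dz 0.0268 ax -0.26 ay -0.05 az -91.78 | dist rows 5.2 ang rows 8.6
dx 0.1001 dy -0.3091 dz 0.0268 ax -20.25 ay -19.43 az -90.13 | dist rows 5.2 ang rows 8.8
```

```bash
python3 -m handwheel '[{"dx":0.01,"dy":-0.03,"dz":0,"ax":-2.2,"ay":-2.2,"az":-10,"gripper":1},{"dx":0.02,"dy":-0.06,"dz":0,"ax":-4.4,"ay":-4.3,"az":-20,"gripper":1},{"dx":0.035,"dy":-0.1,"dz":0,"ax":-6.7,"ay":-6.5,"az":-30,"gripper":1},{"dx":0.05,"dy":-0.14,"dz":0,"ax":-9,"ay":-8.6,"az":-40,"gripper":1},{"dx":0.06,"dy":-0.18,"dz":0,"ax":-11.2,"ay":-10.8,"az":-50,"gripper":1},{"dx":0.075,"dy":-0.22,"dz":0,"ax":-13.5,"ay":-12.9,"az":-60,"gripper":1},{"dx":0.09,"dy":-0.26,"dz":0.01,"ax":-15.7,"ay":-15.1,"az":-70,"gripper":1},{"dx":0.1,"dy":-0.3,"dz":0.02,"ax":-18,"ay":-17.2,"az":-80,"gripper":1},{"dx":0.1,"dy":-0.309,"dz":0.027,"ax":-20.2,"ay":-19.4,"az":-90.1,"gripper":1},{"dx":0.1,"dy":-0.309,"dz":0.027,"ax":-20.2,"ay":-19.4,"az":-90.1,"gripper":1}]'
python3 - <<'E'
from h import *
o=robot.get_obs();print(np.round(o['q'],2),o['position'],o['eef_rot'])
s=save('scene','s7');w=save('wrist','w7')
cv2.imwrite('pics/c7.png',np.hstack([cv2.resize(s['pixels'][60:240,240:440,::-1],(400,360)),cv2.resize(w['pixels'][160:400,190:460,::-1],(400,360))]))
m=np.array([-.034,.9994,0]);c,s=np.cos(np.radians(25)),np.sin(np.radians(25));z=-s*m-c*np.array([0,0,1])
goal([563.6,130.3,110],z,[.9994,.034,0])
goal([563.6,130.3,72],z,[.9994,.034,0])
E
```

```text
time: 16.23
position: [559.3, 129.3, 259.3]
eef_rot: [[-0.029, 1.0, 0.012], [0.905, 0.032, -0.423], [-0.423, -0.001, -0.906]]
ft_force: [0.2, 0.1, -2.7]
opening: 47.5
gripper_force: 30.0
[ 0.21  0.48  1.13 -0.43  1.62  0.18] [559.25801522 129.32394121 259.32375613] [[-0.02906122  0.9995021   0.01228805]
 [ 0.90545171  0.03153048 -0.42327654]
 [-0.42345324 -0.00117469 -0.9059172 ]]
dx 0.0660 dy 0.0032 dz 0.1358 ax -0.05 ay 0.06 az -0.44 | dist rows 2.4 ang rows 0.0
dx 0.0821 dy 0.0031 dz 0.1702 ax -0.05 ay 0.06 az -0.44 | dist rows 3.0 ang rows 0.0
```

View pics/c7.png

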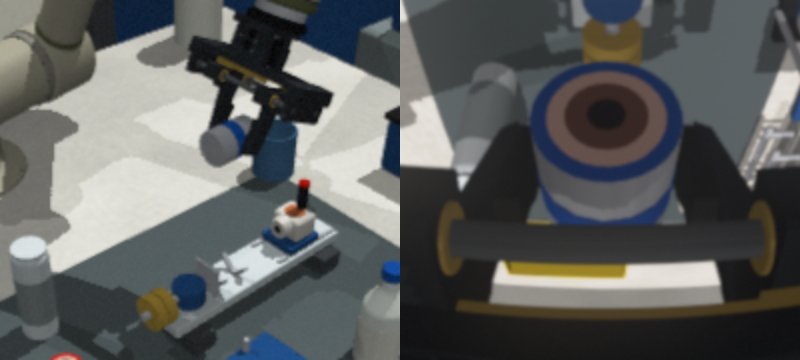

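Scene crop: flask horizontal above the cradle, plain end toward the stop. The wrist crop shows the mouth facing +y, centred at (605,110) between the fingers. I check the held pose numerically before lowering.

```bash
cat >> h.py <<'E'
def mouth(s,p):
    C=wcloud(s);P=s['pixels'].astype(int);p=np.array(p)
    k=(np.linalg.norm(C-p,axis=-1)<30)&(abs(C[...,1]-p[1])<6)
    Q=C[k];c=Q.mean(0);n=np.linalg.svd(Q-c,full_matrices=0)[2][2];n*=np.sign(n[1])
    k2=k&(abs((C-c)@n)<2.5);Q=C[k2];c=Q.mean(0);n=np.linalg.svd(Q-c,full_matrices=0)[2][2];n*=np.sign(n[1])
    print('mouth',k2.sum(),'mid',[np.percentile(Q[:,i],[1,99]).mean().round(1) for i in range(3)],'ext',np.ptp(np.percentile(Q,[1,99],axis=0),axis=0).round(1),'n',n.round(3))
E
python3 - <<'E'
from h import *
mouth(load('w7'),[558.3,160.3,274])
E
```

```text
mouth 6893 mid [np.float64(559.4), np.float64(159.2), np.float64(275.9)] ext [43.9  3.9 44.8] n [-0.029  1.     0.013]
```

```bash
python3 -m handwheel '[{"dx":0.02,"dy":0.003,"dz":0.04,"ax":0,"ay":0,"az":-0.4,"gripper":1},{"dx":0.04,"dy":0.003,"dz":0.08,"ax":0,"ay":0,"az":-0.4,"gripper":1},{"dx":0.06,"dy":0.003,"dz":0.12,"ax":0,"ay":0,"az":-0.4,"gripper":1},{"dx":0.07,"dy":0.003,"dz":0.145,"ax":0,"ay":0,"az":-0.4,"gripper":1},{"dx":0.0787,"dy":0.003,"dz":0.163,"ax":0,"ay":0,"az":-0.4,"gripper":1},{"dx":0.0787,"dy":0.003,"dz":0.163,"ax":0,"ay":0,"az":-0.4,"gripper":1}]'
python3 - <<'E'
from h import *
p=robot.get_obs()['position'];s=save('wrist','w8')
mouth(s,np.array(p)+[-1,31,15])
m=np.array([-.034,.9994,0]);c,s=np.cos(np.radians(25)),np.sin(np.radians(25));z=-s*m-c*np.array([0,0,1])
for h in(74,71,69):goal([563.6,130.3,h],z,[.9994,.034,0])
E
```

```text
time: 17.08
position: [563.3, 129.4, 79.4]
eef_rot: [[-0.031, 0.999, 0.012], [0.905, 0.033, -0.424], [-0.424, -0.002, -0.905]]
ft_force: [-0.3, 0.3, -3.0]
opening: 47.2
gripper_force: 30.0
mouth 6907 mid [np.float64(562.9), np.float64(160.2), np.float64(95.0)] ext [43.8  4.2 44.8] n [-0.032  0.999  0.014]
dx 0.0033 dy -0.0003 dz 0.0057 ax -0.02 ay 0.11 az -0.03 | dist rows 0.1 ang rows 0.0
dx 0.0046 dy -0.0003 dz 0.0084 ax -0.02 ay 0.11 az -0.03 | dist rows 0.2 ang rows 0.0
dx 0.0055 dy -0.0003 dz 0.0102 ax -0.02 ay 0.11 az -0.03 | dist rows 0.2 ang rows 0.0
```

Height offset +15.5: contact is expected near TCP z ≈ 69.5–70. I lower slowly.

```bash
python3 -m handwheel '[{"dx":0.0015,"dy":0,"dz":0.003,"ax":0,"ay":0,"az":0,"gripper":1},{"dx":0.0033,"dy":0,"dz":0.0057,"ax":0,"ay":0,"az":0,"gripper":1},{"dx":0.004,"dy":0,"dz":0.007,"ax":0,"ay":0,"az":0,"gripper":1},{"dx":0.0046,"dy":0,"dz":0.0084,"ax":0,"ay":0,"az":0,"gripper":1},{"dx":0.0046,"dy":0,"dz":0.0084,"ax":0,"ay":0,"az":0,"gripper":1}]'; python3 -m handwheel '[{"dx":0.0004,"dy":0,"dz":0.0009,"ax":0,"ay":0,"az":0,"gripper":1},{"dx":0.0004,"dy":0,"dz":0.0009,"ax":0,"ay":0,"az":0,"gripper":1}]'
```

```text
time: 17.75
position: [563.7, 131.3, 70.7]
eef_rot: [[-0.033, 0.999, 0.015], [0.905, 0.037, -0.425], [-0.425, -0.0, -0.905]]
ft_force: [1.5, -0.1, -2.4]
opening: 47.2
gripper_force: 30.0
time: 18.0
position: [563.9, 131.3, 70.4]
eef_rot: [[-0.033, 0.999, 0.016], [0.905, 0.037, -0.425], [-0.425, 0.001, -0.905]]
ft_force: [1.0, 0.8, 4.1]
opening: 47.4
gripper_force: 30.0
```

The reaction has turned upward, so the flask rests in the V. Release and retreat along the fingers.

```bash
python3 -m handwheel '[{"dx":0,"dy":0,"dz":0,"ax":0,"ay":0,"az":0,"gripper":0.3},{"dx":0,"dy":0,"dz":0,"ax":0,"ay":0,"az":0,"gripper":-1},{"dx":0,"dy":0,"dz":0,"ax":0,"ay":0,"az":0,"gripper":-1},{"dx":0,"dy":0,"dz":0,"ax":0,"ay":0,"az":0,"gripper":-1},{"dx":0,"dy":0,"dz":0,"ax":0,"ay":0,"az":0,"gripper":-1},{"dx":0,"dy":0,"dz":-0.04,"ax":0,"ay":0,"az":0,"gripper":-1},{"dx":0,"dy":0,"dz":-0.09,"ax":0,"ay":0,"az":0,"gripper":-1},{"dx":0,"dy":0,"dz":-0.14,"ax":0,"ay":0,"az":0,"gripper":-1},{"dx":0,"dy":0,"dz":-0.14,"ax":0,"ay":0,"az":0,"gripper":-1}]'
python3 - <<'E'
from h import *
s=save('wrist','w9');mouth(s,[562.5,161.3,85])
C=wcloud(s);x,y,z=C[...,0],C[...,1],C[...,2]
m=(abs(x-563)<40)&(y>90)&(y<170)&(z>104)&(z<116);print('crest',m.sum(),[np.percentile(q[m],[1,50,99]).round(1) for q in(x,y,z)])
t=save('top','t9')
a=s['pixels'][120:400,170:470,::-1]
cv2.imwrite('pics/c9.png',np.hstack([cv2.resize(a,(400,373)),cv2.resize(t['pixels'][180:240,200:270,::-1],(400,373))]))
goal([558.4,281.8,200],[0,0,-1],[.9994,.034,0])
E
```

```text
time: 19.12
position: [562.4, 192.3, 199.8]
eef_rot: [[-0.032, 0.999, 0.022], [0.905, 0.038, -0.423], [-0.423, 0.006, -0.906]]
ft_force: [-0.1, -0.8, -0.2]
opening: 88.1
gripper_force: 0.0
mouth 1523 mid [np.float64(563.2), np.float64(161.5), np.float64(86.1)] ext [44.   5.2 45.2] n [-0.037  0.999  0.028]
crest 1558 [array([550.4, 564.4, 579.1]), array([102.1, 137.2, 163. ]), array([104.1, 107.6, 109.9])]
dx 0.0808 dy 0.0006 dz -0.0425 ax -0.03 ay 25.16 az 0.18 | dist rows 1.5 ang rows 2.4
```

View pics/c9.png

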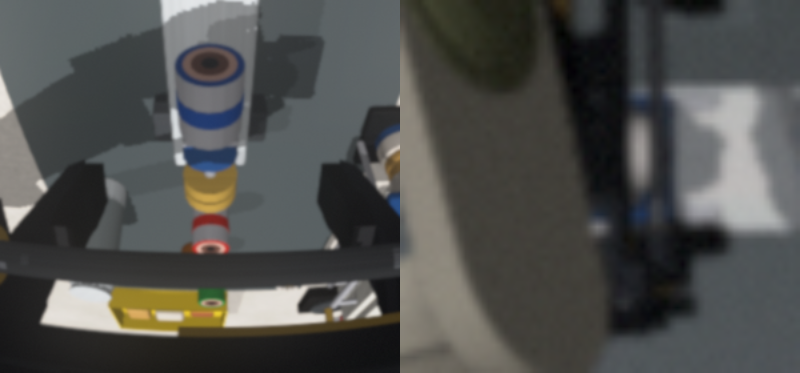

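The wrist crop shows the flask lying in the V, mouth towards the crucible at (210,65) and clear of the fingers. The measured mouth is at (563.2, 161.5, 86), about 4 mm ahead of home. Next, back to the post.

```bash
python3 -m handwheel '[{"dx":0.027,"dy":0,"dz":-0.06,"ax":0,"ay":8,"az":0,"gripper":-1},{"dx":0.054,"dy":0,"dz":-0.06,"ax":0,"ay":16,"az":0,"gripper":-1},{"dx":0.081,"dy":0,"dz":-0.0425,"ax":0,"ay":25.2,"az":0.2,"gripper":-1},{"dx":0.081,"dy":0,"dz":-0.0425,"ax":0,"ay":25.2,"az":0.2,"gripper":-1},{"dx":0.081,"dy":0,"dz":-0.0425,"ax":0,"ay":25.2,"az":0.2,"gripper":-1}]'; python3 -c "
from h import *
goal([558.4,281.8,126],[0,0,-1],[.9994,.034,0])"
```

```text
time: 19.85
position: [558.3, 281.3, 200.4]
eef_rot: [[-0.033, 0.999, -0.001], [0.999, 0.033, -0.002], [-0.002, -0.001, -1.0]]
ft_force: [-0.6, 0.1, -0.2]
opening: 88.2
gripper_force: 0.0
dx 0.0006 dy 0.0002 dz 0.0744 ax -0.04 ay 0.13 az -0.07 | dist rows 1.2 ang rows 0.0
```

```bash
python3 -m handwheel '[{"dx":0.0006,"dy":0,"dz":0.03,"ax":0,"ay":0,"az":0,"gripper":-1},{"dx":0.0006,"dy":0,"dz":0.055,"ax":0,"ay":0,"az":0,"gripper":-1},{"dx":0.0006,"dy":0,"dz":0.074,"ax":0,"ay":0,"az":0,"gripper":-1},{"dx":0.0006,"dy":0,"dz":0.074,"ax":0,"ay":0,"az":0,"gripper":-1},{"dx":0.0006,"dy":0,"dz":0.074,"ax":0,"ay":0,"az":0,"gripper":1},{"dx":0.0006,"dy":0,"dz":0.074,"ax":0,"ay":0,"az":0,"gripper":1},{"dx":0.0006,"dy":0,"dz":0.074,"ax":0,"ay":0,"az":0,"gripper":1},{"dx":0.0006,"dy":0,"dz":0.074,"ax":0,"ay":0,"az":0,"gripper":1},{"dx":0.0006,"dy":0,"dz":0.074,"ax":0,"ay":0,"az":0,"gripper":1},{"dx":0.0006,"dy":0,"dz":0.074,"ax":0,"ay":0,"az":0,"gripper":1}]'; python3 -m handwheel '[{"dx":0,"dy":0,"dz":0,"ax":0,"ay":0,"az":0,"gripper":1},{"dx":0,"dy":0,"dz":0,"ax":0,"ay":0,"az":0,"gripper":1},{"dx":0,"dy":0,"dz":0,"ax":0,"ay":0,"az":0,"gripper":1},{"dx":0,"dy":0,"dz":0,"ax":0,"ay":0,"az":0,"gripper":1}]'
```

```text
time: 21.1
position: [558.1, 282.7, 126.5]
eef_rot: [[-0.033, 0.999, -0.0], [0.999, 0.033, 0.001], [0.001, 0.0, -1.0]]
ft_force: [0.4, 1.0, 0.9]
opening: 29.9
gripper_force: 0.0
time: 21.6
position: [558.4, 282.7, 126.5]
eef_rot: [[-0.033, 0.999, 0.001], [0.999, 0.033, 0.001], [0.001, 0.001, -1.0]]
ft_force: [3.0, 0.8, -1.0]
opening: 14.8
gripper_force: 30.0
```

```bash
python3 -m handwheel '[{"dx":-0.008,"dy":0,"dz":0,"ax":0,"ay":0,"az":0,"gripper":1},{"dx":-0.016,"dy":0,"dz":0,"ax":0,"ay":0,"az":0,"gripper":1},{"dx":-0.024,"dy":0,"dz":0,"ax":0,"ay":0,"az":0,"gripper":1},{"dx":-0.032,"dy":0,"dz":0,"ax":0,"ay":0,"az":0,"gripper":1},{"dx":-0.04,"dy":0,"dz":0,"ax":0,"ay":0,"az":0,"gripper":1},{"dx":-0.047,"dy":0,"dz":0,"ax":0,"ay":0,"az":0,"gripper":1},{"dx":-0.053,"dy":0,"dz":0,"ax":0,"ay":0,"az":0,"gripper":1},{"dx":-0.058,"dy":0,"dz":0,"ax":0,"ay":0,"az":0,"gripper":1},{"dx":-0.062,"dy":0,"dz":0,"ax":0,"ay":0,"az":0,"gripper":1},{"dx":-0.064,"dy":0,"dz":0,"ax":0,"ay":0,"az":0,"gripper":1}]'; python3 -m handwheel '[{"dx":-0.001,"dy":0,"dz":0,"ax":0,"ay":0,"az":0,"gripper":1},{"dx":-0.002,"dy":0,"dz":0,"ax":0,"ay":0,"az":0,"gripper":1},{"dx":-0.003,"dy":0,"dz":0,"ax":0,"ay":0,"az":0,"gripper":1},{"dx":-0.004,"dy":0,"dz":0,"ax":0,"ay":0,"az":0,"gripper":1},{"dx":-0.005,"dy":0,"dz":0,"ax":0,"ay":0,"az":0,"gripper":1},{"dx":-0.006,"dy":0,"dz":0,"ax":0,"ay":0,"az":0,"gripper":1},{"dx":-0.007,"dy":0,"dz":0,"ax":0,"ay":0,"az":0,"gripper":1},{"dx":-0.008,"dy":0,"dz":0,"ax":0,"ay":0,"az":0,"gripper":1}]'
```

```text
time: 22.85
position: [560.7, 218.2, 126.5]
eef_rot: [[-0.033, 0.999, 0.001], [0.999, 0.033, 0.001], [0.001, 0.001, -1.0]]
ft_force: [6.0, 1.6, -2.6]
opening: 14.8
gripper_force: 30.0
time: 23.85
position: [561.0, 211.3, 126.5]
eef_rot: [[-0.033, 0.999, 0.002], [0.999, 0.033, 0.003], [0.003, 0.002, -1.0]]
ft_force: [6.0, 6.7, -2.7]
opening: 14.7
gripper_force: 30.0
```

```bash
python3 -m handwheel '[{"dx":-0.0007,"dy":0,"dz":0,"ax":0,"ay":0,"az":0,"gripper":1},{"dx":-0.0014,"dy":0,"dz":0,"ax":0,"ay":0,"az":0,"gripper":1},{"dx":-0.002,"dy":0,"dz":0,"ax":0,"ay":0,"az":0,"gripper":1},{"dx":-0.002,"dy":0,"dz":0,"ax":0,"ay":0,"az":0,"gripper":1}]'; python3 -m handwheel '[{"dx":-0.0005,"dy":0,"dz":0,"ax":0,"ay":0,"az":0,"gripper":1},{"dx":-0.001,"dy":0,"dz":0,"ax":0,"ay":0,"az":0,"gripper":1},{"dx":-0.001,"dy":0,"dz":0,"ax":0,"ay":0,"az":0,"gripper":1}]'
```

```text
time: 24.35
position: [561.0, 209.2, 126.5]
eef_rot: [[-0.033, 0.999, 0.002], [0.999, 0.033, 0.003], [0.003, 0.002, -1.0]]
ft_force: [6.0, 6.8, -3.1]
opening: 15.0
gripper_force: 30.0
time: 24.72
position: [561.1, 208.3, 126.5]
eef_rot: [[-0.033, 0.999, 0.002], [0.999, 0.033, 0.003], [0.003, 0.002, -1.0]]
ft_force: [5.7, 6.2, -3.3]
opening: 14.8
gripper_force: 30.0
```

```bash
python3 -m handwheel '[{"dx":-0.0005,"dy":0,"dz":0,"ax":0,"ay":0,"az":0,"gripper":1},{"dx":-0.001,"dy":0,"dz":0,"ax":0,"ay":0,"az":0,"gripper":1},{"dx":-0.001,"dy":0,"dz":0,"ax":0,"ay":0,"az":0,"gripper":1}]'
```

```text
time: 25.1
position: [561.1, 207.7, 126.5]
eef_rot: [[-0.033, 0.999, 0.002], [0.999, 0.033, 0.004], [0.004, 0.002, -1.0]]
ft_force: [6.0, 8.2, -3.2]
opening: 14.6
gripper_force: 30.0
```

```bash
python3 -m handwheel '[{"dx":-0.0005,"dy":0,"dz":0,"ax":0,"ay":0,"az":0,"gripper":1},{"dx":-0.001,"dy":0,"dz":0,"ax":0,"ay":0,"az":0,"gripper":1},{"dx":-0.001,"dy":0,"dz":0,"ax":0,"ay":0,"az":0,"gripper":1}]'
```

```text
time: 25.48
position: [561.1, 207.6, 126.5]
eef_rot: [[-0.034, 0.999, 0.002], [0.999, 0.033, 0.005], [0.005, 0.002, -1.0]]
ft_force: [5.9, 13.8, -4.8]
opening: 14.6
gripper_force: 30.0
```

The carriage has stopped at 75 mm of travel with rising force: flask home against the stop. Ease off, release, lift.

```bash
python3 -m handwheel '[{"dx":0.0008,"dy":0,"dz":0,"ax":0,"ay":0,"az":0,"gripper":1},{"dx":0.0008,"dy":0,"dz":0,"ax":0,"ay":0,"az":0,"gripper":-1},{"dx":0.0008,"dy":0,"dz":0,"ax":0,"ay":0,"az":0,"gripper":-1},{"dx":0.0008,"dy":0,"dz":0,"ax":0,"ay":0,"az":0,"gripper":-1},{"dx":0.0008,"dy":0,"dz":0,"ax":0,"ay":0,"az":0,"gripper":-1},{"dx":0.0008,"dy":0,"dz":0,"ax":0,"ay":0,"az":0,"gripper":-1},{"dx":0.0008,"dy":0,"dz":-0.04,"ax":0,"ay":0,"az":0,"gripper":-1},{"dx":0.0008,"dy":0,"dz":-0.09,"ax":0,"ay":0,"az":0,"gripper":-1},{"dx":0.0008,"dy":0,"dz":-0.15,"ax":0,"ay":0,"az":0,"gripper":-1},{"dx":0.0008,"dy":0,"dz":-0.15,"ax":0,"ay":0,"az":0,"gripper":-1}]'
python3 - <<'E'
from h import *
s=save('wrist','w10');C=wcloud(s);x,y,z=C[...,0],C[...,1],C[...,2];H=cv2.cvtColor(s['pixels'],cv2.COLOR_RGB2HSV)
r=((H[...,0]<8)|(H[...,0]>172))&(H[...,1]>120)&(z>125)&(z<160)&(abs(x-561)<30);print('post',np.percentile(C[r],[3,97],axis=0).mean(0).round(1))
m=(abs(x-564)<25)&(y>80)&(y<175)&(z>100)&(z<114);print('crest',m.sum(),[np.percentile(q[m],[1,50,99]).round(1) for q in(x,y,z)])
t=save('scene','s10')
cv2.imwrite('pics/c10.png',np.hstack([cv2.resize(s['pixels'][60:320,230:490,::-1],(400,400)),cv2.resize(t['pixels'][140:260,290:410,::-1],(400,400))]))
for a,b in(('top1','top6'),): pass
E
```

```text
time: 26.72
position: [561.8, 206.7, 281.2]
eef_rot: [[-0.033, 0.999, 0.009], [0.999, 0.033, 0.002], [0.002, 0.009, -1.0]]
ft_force: [0.7, 0.4, -0.2]
opening: 87.6
gripper_force: 0.0
post [561.7 207.1 143.2]
crest 1618 [array([546.4, 564.2, 582.9]), array([ 96. , 132.2, 172.2]), array([100.1, 106.6, 110. ])]
```

View pics/c10.png

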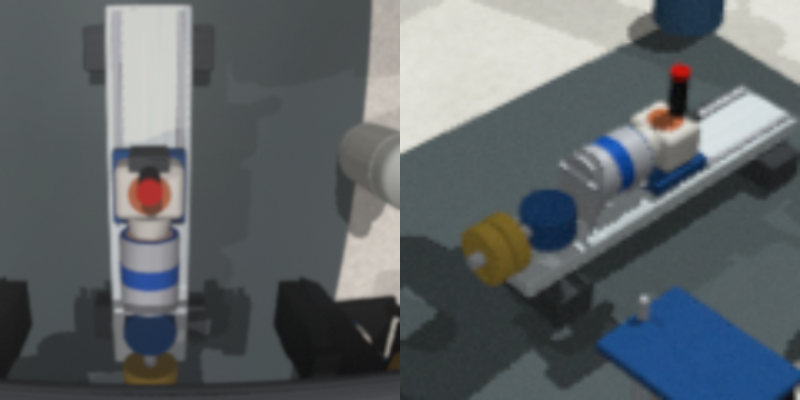

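Both crops show the flask against the rear stop (150,305), with the nozzle on its mouth (150,228) and the gripper clear. I hand the job in.

```bash
python3 -c "
from workcell import robot
print(robot.close_job())"
```

```text
the job is handed in; nothing more can be done
None
```

The blue flask lies released in the cradle against the rear stop with the crucible's nozzle at its mouth, and the job is handed in at about 27 s; the hand-in returned no verdict.

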